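Empty the pebble mill, deburr the drum's mouth and recharge it

TASK

The mill drum's lid no longer seals because the inner edge of its mouth has a burr. Tip the drum over by its handle to empty the grinding pebbles into the pan, swing it back upright onto its rest and see that every pebble lies in the pan; then take the deburring tool from its stand, start at the handle side and run its blade lightly pressed once all the way round the inner edge of the mouth, clockwise seen from above, until it is back at the handle side. Put the tool back in its stand and all the pebbles back in the upright drum, and leave the other things on the bench as they are.

Things in the scene. Friction and masses are not known exactly. Their poses are not given: they have to be found in the camera images.
- mill: tip-up pebble mill, fixed: grey cast base 128 (x) by 116 (y) by 18 mm that carries a steel drum. Origin under the centre of the upright drum, at bench level; z up. The handle of the drum is on the +y side, the hinge and the pouring side on the -y side
- drum (a joint): tilt of the drum in rad: 0 upright on its rest (hard stop), grows as the handle is swung up and over toward the pan (-y of the mill), at most 2.45. Stiff hinge: the drum stays wherever it is left; moving it takes up to 8 N at the handle. The pebbles begin to leave at about 1.7 and all slide out by 2.3
- drum_hinge (a point): middle of the hinge line, fixed on the mill: 49 mm from the drum's centre line on the pouring side, 95 mm above the bench. The line runs along the mill's x; two posts (tops at 102 mm, 8 mm thick) stand 56 mm either side on it
- drum_handle (a point): middle of the drum's handle rod, 12 mm thick, 68 mm clear between its two arms, parallel to the hinge line; moves with the drum. Upright: 80 mm above the bench, 125 mm from the hinge line, 29 mm clear between the rod and the drum wall
- drum_mouth (a point): centre of the drum's mouth in the plane of its rim, turning with the drum; z points out of the mouth, +y to the handle, -y to the hinge and pan. Upright: 105 mm above the bench. The bore is 68 mm in diameter (edge at radius 34), the wall 7 mm, outer flange 88 mm, inner depth 79 mm
- pan: grey-painted sheet-metal catch pan, fixed, on the pouring side of the mill. Origin: centre of its flat floor, at bench level; same x and y directions as the mill. Flat floor 160 (x) by 170 (y) mm, 3 mm thick, rims 13 mm high at its two sides and 21 mm at the far (-y) end; from its +y edge a steep sloping back rises 80 mm over 46 mm to the mill's hinge posts
- pebble_1: white ceramic grinding pebble, round and flattened, 24 mm across, 16 mm thick, with an upright band 6 mm high round its middle, 35 g; origin at its centre, z through its flat faces. Three to five are in the drum at the start, the others are absent
- pebble_2: white ceramic grinding pebble, round and flattened, 24 mm across, 16 mm thick, with an upright band 6 mm high round its middle, 35 g; origin at its centre, z through its flat faces. Three to five are in the drum at the start, the others are absent
- pebble_3: white ceramic grinding pebble, round and flattened, 24 mm across, 16 mm thick, with an upright band 6 mm high round its middle, 35 g; origin at its centre, z through its flat faces. Three to five are in the drum at the start, the others are absent
- pebble_4: white ceramic grinding pebble, round and flattened, 24 mm across, 16 mm thick, with an upright band 6 mm high round its middle, 35 g; origin at its centre, z through its flat faces. Three to five are in the drum at the start, the others are absent
- pebble_5: white ceramic grinding pebble, round and flattened, 24 mm across, 16 mm thick, with an upright band 6 mm high round its middle, 35 g; origin at its centre, z through its flat faces. Three to five are in the drum at the start, the others are absent
- tool_stand: grey plastic block, fixed, 66 by 66 by 46 mm high on a 6 mm foot plate 84 by 84 mm, with one round upright hole 33 mm wide, 42 mm deep in the middle of its top. Origin at the centre of its underside
- tool_stand_hole0 (a point): centre of the hole's mouth in the top of the stand, 46 mm above the bench
- deburrer: deburring tool, 140 g, standing upright in its stand: black square handle 24 by 24 mm with rounded edges and flat sides (normal to its x and y) from 6 to 70 mm above the origin, below it a collar 40 mm wide that rests on the stand. Origin: centre of the collar's underside; z up along the handle. The steel blade hangs below the collar
- deburrer_grip (a point): point on the handle's axis 45 mm above the collar's underside, where it may be gripped
- blade_tip (a point): tip of the blade, on the tool's axis, 36 mm below the collar's underside. The blade is a blunt six-edged cone (120 degrees) on a 9 mm shank: 4 mm wide at the tip, widening to 25 mm at 6 mm above it, 25 mm wide up to 8 mm above it; polished, it glides on the steel edge. It is spring-loaded: it slides up to 12 mm into the handle, with 1.2 N at first and 0.3 N more per mm
- bottle: brown glass reagent bottle with a screw cap, 55 mm wide, 106 mm high, a bystander, left of the mill behind; origin at the centre of its foot
- marker_black: black-capped marker pen lying near the front edge, 128 mm long, a bystander; origin under its middle

How it is judged:
On the way, in this order (a step that is already met when the one before it is completed fails the run):
1. the drum is tipped over toward the pan, by more than 1.7 rad (value of joint drum above 1.7 rad), for 0.2 s.
2. the drum stands upright again on its rest, and all the pebbles lie in the pan (value of joint drum below 0.05 rad and x of pebble_1 in the frame of pan between -0.086 and 0.086 m and y of pebble_1 in the frame of pan between -0.091 and 0.12 m and height (world z) of each of pebble_1, pebble_2, pebble_3, pebble_4, pebble_5 below 0.06 m and x of pebble_2 in the frame of pan between -0.086 and 0.086 m and y of pebble_2 in the frame of pan between -0.091 and 0.12 m and x of pebble_3 in the frame of pan between -0.086 and 0.086 m and y of pebble_3 in the frame of pan between -0.091 and 0.12 m and x of pebble_4 in the frame of pan between -0.086 and 0.086 m and y of pebble_4 in the frame of pan between -0.091 and 0.12 m and x of pebble_5 in the frame of pan between -0.086 and 0.086 m and y of pebble_5 in the frame of pan between -0.091 and 0.12 m), for 0.2 s.
3. the blade presses on the edge of the bore at the handle side (x of blade_tip in the frame of drum_mouth between -0.01 and 0.01 m and y of blade_tip in the frame of drum_mouth between 0.016 and 0.036 m and z of blade_tip in the frame of drum_mouth between -0.013 and 0.001 m and contact force between deburrer and drum above 0.5 N and angle between deburrer's own z axis and vertical below 0.35 rad and value of joint drum below 0.05 rad), for 0.1 s.
4. the blade presses on the edge of the bore 60 degrees on, clockwise from above (x of blade_tip in the frame of drum_mouth between 0.011 and 0.036 m and y of blade_tip in the frame of drum_mouth between 0.004 and 0.025 m and z of blade_tip in the frame of drum_mouth between -0.013 and 0.001 m and contact force between deburrer and drum above 0.5 N and angle between deburrer's own z axis and vertical below 0.35 rad and value of joint drum below 0.05 rad), for 0.1 s.
5. the blade presses on the edge of the bore 120 degrees on (x of blade_tip in the frame of drum_mouth between 0.011 and 0.036 m and y of blade_tip in the frame of drum_mouth between -0.025 and -0.004 m and z of blade_tip in the frame of drum_mouth between -0.013 and 0.001 m and contact force between deburrer and drum above 0.5 N and angle between deburrer's own z axis and vertical below 0.35 rad and value of joint drum below 0.05 rad), for 0.1 s.
6. the blade presses on the edge of the bore 180 degrees on, at the hinge side (x of blade_tip in the frame of drum_mouth between -0.01 and 0.01 m and y of blade_tip in the frame of drum_mouth between -0.036 and -0.016 m and z of blade_tip in the frame of drum_mouth between -0.013 and 0.001 m and contact force between deburrer and drum above 0.5 N and angle between deburrer's own z axis and vertical below 0.35 rad and value of joint drum below 0.05 rad), for 0.1 s.
7. the blade presses on the edge of the bore 240 degrees on (x of blade_tip in the frame of drum_mouth between -0.036 and -0.011 m and y of blade_tip in the frame of drum_mouth between -0.025 and -0.004 m and z of blade_tip in the frame of drum_mouth between -0.013 and 0.001 m and contact force between deburrer and drum above 0.5 N and angle between deburrer's own z axis and vertical below 0.35 rad and value of joint drum below 0.05 rad), for 0.1 s.
8. the blade presses on the edge of the bore 300 degrees on (x of blade_tip in the frame of drum_mouth between -0.036 and -0.011 m and y of blade_tip in the frame of drum_mouth between 0.004 and 0.025 m and z of blade_tip in the frame of drum_mouth between -0.013 and 0.001 m and contact force between deburrer and drum above 0.5 N and angle between deburrer's own z axis and vertical below 0.35 rad and value of joint drum below 0.05 rad), for 0.1 s.
9. the blade presses on the edge of the bore back at the handle side (all of step 3), for 0.1 s.
At the end, for the whole second after the job is handed in: the drum stands upright on its rest (within 0.05 rad), every pebble lies still inside it with its centre below the rim, and the deburring tool stands upright in its stand (within 10 mm of the hole's centre, collar within 6 mm of the stand's top) (value of joint drum below 0.05 rad and horizontal distance between each of pebble_1, pebble_2, pebble_3, pebble_4, pebble_5 and drum_mouth below 0.034 m and z of pebble_1 in the frame of drum_mouth between -0.085 and 0 m and linear speed of each of pebble_1, pebble_2, pebble_3, pebble_4, pebble_5, deburrer below 0.05 m/s and z of pebble_2 in the frame of drum_mouth between -0.085 and 0 m and z of pebble_3 in the frame of drum_mouth between -0.085 and 0 m and z of pebble_4 in the frame of drum_mouth between -0.085 and 0 m and z of pebble_5 in the frame of drum_mouth between -0.085 and 0 m and horizontal distance between deburrer and tool_stand_hole0 below 0.01 m and z of deburrer in the frame of tool_stand_hole0 between -0.006 and 0.006 m and angle between deburrer's own z axis and vertical below 0.12 rad); the robot touches nothing.
It fails at once if the tool is pressed on the drum with more than 30 N (contact force between deburrer and drum above 30 N).
It fails at once if the loose reagent bottle is knocked over or moved more than 40 mm (angle between bottle's own z axis and vertical above 0.6 rad or distance of bottle from where it was at the start of the episode above 0.04 m).
It fails at once if the marker is moved more than 60 mm (distance of marker_black from where it was at the start of the episode above 0.06 m).
Of pebble_1, pebble_2, pebble_3, pebble_4, pebble_5 only 3 to 5 are there at a start; the rules pass over those that are not, and their reading is None.
At some moment in a run one of pebble_1, pebble_2, pebble_3, pebble_4, pebble_5 may be knocked a few centimetres aside while the robot is not near it.
Once in a run the grip may slacken for a moment while it holds something.
It also fails if it takes over 210 s, if anything falls off the work surface, if the arm or the gripper's body presses on something with over 40 N, if the wrist force passes 120 N, or if a joint passes its speed limit or range.

ROBOT

A 6-joint arm with a two-finger parallel gripper is mounted at the origin on a cart in front of the work surface, level with it; the furniture and walls round the work are solid. World frame = base frame: x ahead of the robot, y to its left, z up, the work surface at z = 0. Lengths are in m, angles in rad, forces in N, time in s.
With the tool pointing down it reaches from about 0.275 to 0.875 m from the base axis. Payload 12.5 kg.
Tool frame: the origin (TCP) lies on the centre line of the jaws, within the pads' length; the fingertips stand r.finger_overhang ahead of it and the grasp point (between the pads) lies 3 mm ahead of it (r.finger_overhang is the distance from the TCP to the fingertips, in m); z points along the fingers, y is the direction in which the jaws open and shut (so a half turn about z gives the same grasp; the last joint's range is limited). The gripper opens to 85 mm and grips with 20 to 120 N. Pads are 22 mm wide; open, the fingers measure 114 mm over their backs; the gripper's body (76 mm by 85 mm) begins 54 mm behind the grasp point. The pads swing forward as they close: fully open they stand 13 mm farther back than shut.
Start: joints at [1.157, 0.351, 1.652, -0, 1.139, -0.085], TCP at [0.178, 0.521, 0.253] pointing down, gripper open.
Joint ranges: [-2.75, 2.75], [-0.79, 2.1], [0.01, 2.65], [-1.57, 4.71], [0.07, 3.14], [-2.87, 2.87]. Speed limits (rad/s): [2.22, 2.22, 2.79, 3.14, 3.14, 3.14].

INTERFACE

Orientations are given as a unit quaternion [x, y, z, w].
In Python, from cell import r, optics gives the robot as it stands. The module is installed in compiled form; this text tells all that it offers. Calls block until the motion is done:
- r.move_to(position, orientation): joint-space move of the TCP to a pose.
- r.move_linear(position, rot=None, vel=0.15): straight line of the TCP; rot=None keeps the orientation; vel is the mean speed in m/s.
- r.set_joints(angles): joint-space move.
- r.set_gripper(opening, squeeze=None): opening from 0.0 (shut) to 1.0 (fully open); squeeze is the grip in N (None keeps the last); returns when the fingers have stopped.
- r.sleep(seconds).
- r.inverse_kinematics(position, orientation): joint angles nearest the present ones, or None.
- optics.get_image(name): name is "side" or "top"; returns a dict with "pixels" (384x512x3 uint8, red, green, blue), "depth" (384x512 float32, m along the optical axis (not along the pixel's ray), 0 where there is no reading), "fx", "fy", "cx", "cy" (pixels), "camera_from_world" (4x4, takes a point from world to camera coordinates). Camera axes: x right, y down, z forward; pixel columns grow to the right and rows downward; lengths in m; the calibration is good to about 2 mm. A picture is of the moment at which its call begins.
A pose or a line that the arm cannot do raises r.PlanningError and nothing moves.
- r.hand_in(): hands the job in, once; it reports no verdict.
Readings, each from a call of its own:
- r.current_t(): time.
- r.current_q(): joint angles.
- r.current_qvel(): joint speeds.
- r.current_effort(): joint torques, N m.
- r.current_tool_pos(): TCP position.
- r.current_ee_rot(): TCP orientation.
- r.current_contact_force(): force on the tool from outside, world axes, zero at the start.
- r.current_torque(): the same for the moment, N m.
- r.current_opening(): opening from 0.0 (shut) to 1.0 (fully open).
Only numpy, scipy, OpenCV 4.12 (cv2) and the standard library are available. Lean on these libraries where they do the work, as an engineer would, in place of code of your own. Each camera call takes 0.05 s, during which the arm holds its last target.

## Working session

There is one attempt and no reset: what is moved stays moved. The work goes in short steps, each a Python script; the robot and the scene stay as the last script left them, time stands still between calls to the robot, and variables do not carry over. Pictures are saved under pics/ and viewed, and the job is handed in when it is done.

```bash
mkdir -p pics; ls; cat > h.py <<'E'
import numpy as np, cv2
from cell import r, optics
def pic(name, fn, scale=1.5):
    d=optics.get_image(name)
    im=cv2.cvtColor(d["pixels"],cv2.COLOR_RGB2BGR)
    cv2.imwrite("pics/"+fn,cv2.resize(im,None,fx=scale,fy=scale))
    return d
def world(d):
    h,w=d["depth"].shape
    u,v=np.meshgrid(np.arange(w),np.arange(h))
    z=d["depth"].astype(float)
    P=np.stack([(u-d["cx"])/d["fx"]*z,(v-d["cy"])/d["fy"]*z,z,np.ones_like(z)],-1)
    W=P@np.linalg.inv(d["camera_from_world"]).T
    W=W[...,:3]; W[z==0]=np.nan
    return W
E
python3 - <<'E'
from h import *
for n in("top","side"):
    d=pic(n,n+"0.png"); np.savez(n+"0.npz",**d)
    print(n,d["fx"],np.linalg.inv(d["camera_from_world"]).round(3))
print(r.current_t(),r.finger_overhang,r.current_contact_force(),r.current_ee_rot())
E
```

```text
pics
top 494.9138869055096 [[-0.026 -0.996  0.083  0.398]
 [-1.     0.026 -0.008  0.046]
 [ 0.006 -0.083 -0.997  1.421]
 [ 0.     0.     0.     1.   ]]
side 456.71131073077424 [[-0.986 -0.105  0.126  0.352]
 [-0.162  0.513 -0.843  1.103]
 [ 0.024 -0.852 -0.523  0.748]
 [ 0.     0.     0.     1.   ]]
0.1 0.022 [-0.80451441 -0.46737636 -0.16845582] [ 1.63658180e-01  9.86516973e-01 -4.95290618e-04 -1.31096154e-04]
```

View pics/top0.png

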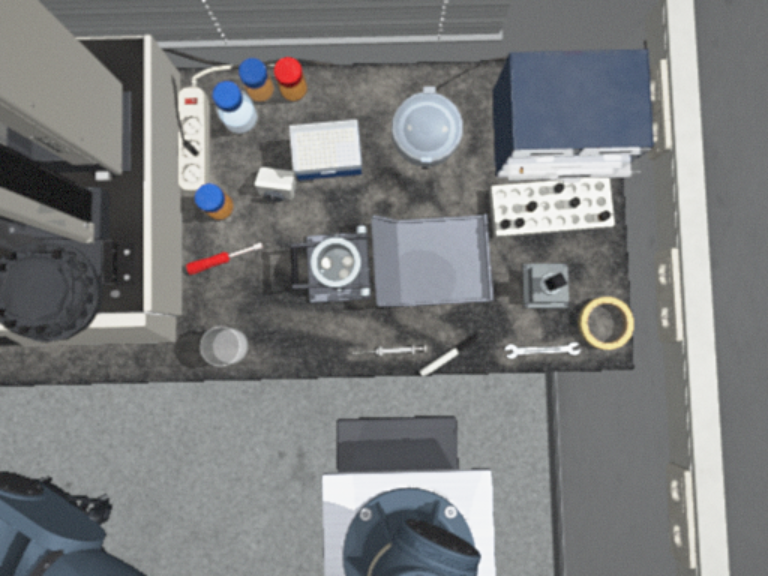

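View pics/side0.png

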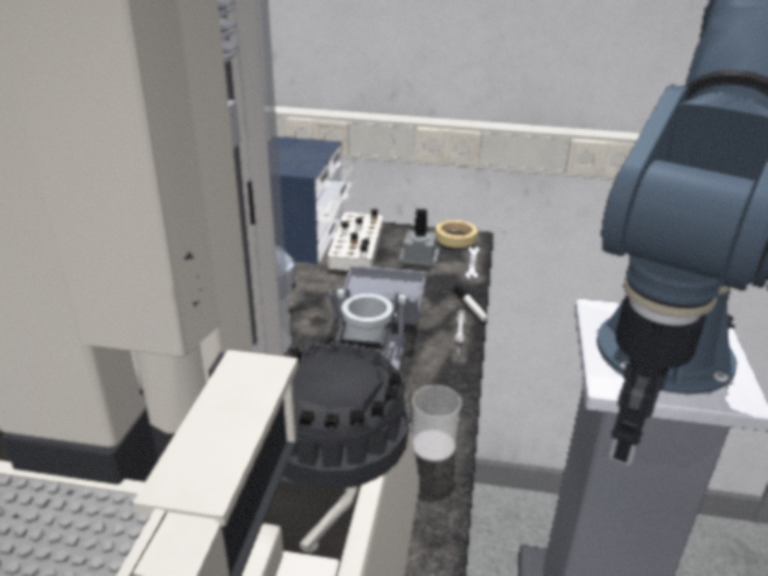

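```bash
python3 - <<'E'
import numpy as np, cv2
from h import world
d=dict(np.load("top0.npz")); W=world(d); 
im=cv2.cvtColor(d["pixels"],cv2.COLOR_RGB2BGR)
cv2.imwrite("pics/mill0.png",cv2.resize(im[130:220,185:335],None,fx=5,fy=5,interpolation=cv2.INTER_CUBIC))
cv2.imwrite("pics/tool0.png",cv2.resize(im[165:215,335:395],None,fx=10,fy=10,interpolation=cv2.INTER_CUBIC))
def pt(u,v): print((u,v),W[int(v),int(u)].round(4))
# rim
box=W[150:205,195:250].reshape(-1,3)
m=(box[:,2]>0.099)&(box[:,2]<0.112)
R=box[m]; print("rim pts",m.sum(),R[:,2].mean())
A=np.c_[2*R[:,:2],np.ones(len(R))]
s=np.linalg.lstsq(A,(R[:,:2]**2).sum(1),rcond=None)[0]; print("raw circle",s[:2],R[:,:2].min(0),R[:,:2].max(0))
# height map around
np.set_printoptions(linewidth=250)
print((W[150:206:2,190:262:2,2]*1000).round(0))
E
```

```text
rim pts 481 0.10430687425084763
raw circle [0.54119096 0.10435687] [0.47714829 0.05877681] [0.60444637 0.16209628]
[[ 3. -3. -1. ... 46. 33. 22.]
 [-3.  1.  2. ... 45. 34. 27.]
 [ 1. -3. -2. ... 46. 33. 29.]
 ...
 [-6. -3. -2. ... 58. 54. 40.]
 [ 1. -2. -0. ... 72. 56. 56.]
 [ 3. -0.  2. ... -5.  3.  0.]]
```

```bash
python3 - <<'E'
import numpy as np
from h import world
d=dict(np.load("top0.npz")); W=world(d)
np.set_printoptions(linewidth=300,threshold=100000)
print((W[170:210:1,344:388:1,2]*1000).round(0).astype(int))
b=W[170:210,344:388].reshape(-1,3)
for lo,hi in((.04,.052),(.085,.14)):
    m=(b[:,2]>lo)&(b[:,2]<hi); q=b[m]; print(lo,m.sum(),q.mean(0),q.min(0),q.max(0))
E
```

```text
[[                   0                    1                   -2                   -3                   -5                    0                    7                    5                   -1                    6                   -1                    2                   -2                    3
                    -3                   -5                   -4                    0                    2                    3                   -6                    0                   -1                   -5                    2                    3                    2                    0
                    -1                    3                    4                   11                    1                    2                    0                    0                   -1 -9223372036854775808                    0                    4                   -1                    1
                     1                    0]
 [                   1                   -4                    5                   -1                   -3                    4                   -7                   
[... 28227 characters left out ...]
        6                    4                   -2
  -9223372036854775808                    0                   -2                    1                    1                    5                    0                    3                    1                    4                   -1                    7                    1                    1
                     0                   18]]
0.04 391 [ 0.49588543 -0.27304683  0.04637317] [ 0.4641067  -0.30941423  0.04010448] [ 0.53003724 -0.24173401  0.05195278]
0.085 104 [ 0.4955757  -0.27346386  0.11198136] [ 0.48133408 -0.28938164  0.08825442] [ 0.51000445 -0.26131524  0.12169986]<stdin>:5: RuntimeWarning: invalid value encountered in cast
```

View pics/mill0.png

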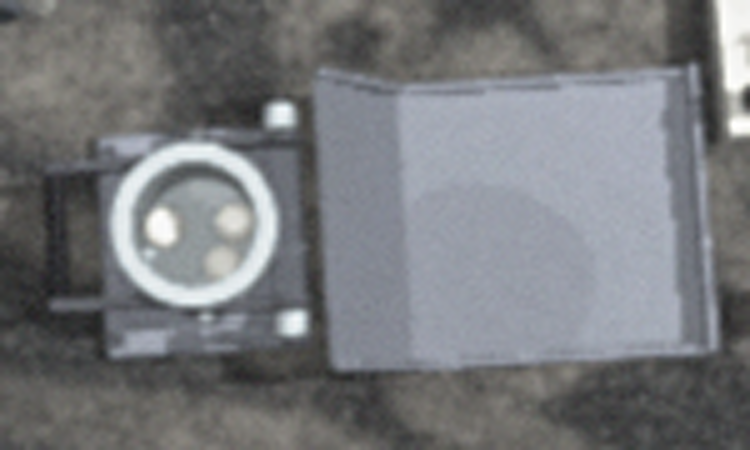

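View pics/tool0.png

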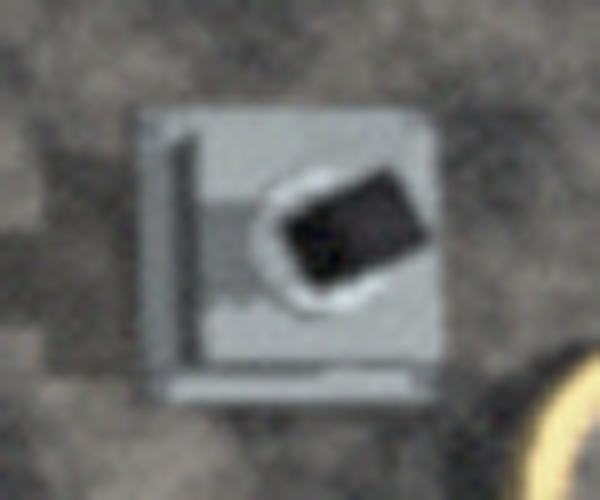

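```bash
cat >> h.py <<'E'
def ray(d,u,v,z):
    """pixel (u,v) -> world point on plane height z"""
    T=np.linalg.inv(d["camera_from_world"])
    k=np.array([(u-d["cx"])/d["fx"],(v-d["cy"])/d["fy"],1.])
    g=T[:3,:3]@k; o=T[:3,3]
    return o+g*(z-o[2])/g[2]
def pix(d,p):
    c=d["camera_from_world"]@np.r_[p,1.]
    return np.array([d["fx"]*c[0]/c[2]+d["cx"],d["fy"]*c[1]/c[2]+d["cy"]])
E
python3 - <<'E'
from h import *
d=dict(np.load("top0.npz")); g=cv2.cvtColor(d["pixels"],cv2.COLOR_RGB2GRAY)
x0,y0=185,130
c=cv2.resize(g[y0:220,x0:335],None,fx=8,fy=8,interpolation=cv2.INTER_CUBIC)
_,b=cv2.threshold(c,175,255,0)
n,l,s,ce=cv2.connectedComponentsWithStats(b)
full=lambda q:((np.array(q)+.5)/8-.5+np.array([x0,y0]))
for i in range(1,n):
    if s[i,4]>300: print(i,s[i],full(ce[i]))
i=max(range(1,n),key=lambda i:s[i,4])
cs,_=cv2.findContours((l==i).astype(np.uint8),cv2.RETR_CCOMP,cv2.CHAIN_APPROX_NONE)
for k in cs:
    if len(k)>150:
        e=cv2.fitEllipse(k); u=full(e[0]); print("ell",u,np.array(e[1])/8, ray(d,*u,.105), np.array(e[1])/8/d["fx"]*1.316)
for q in((280,115),(293,322)):
    u=(np.array(q)+.5)/5-.5+[185,130]; print("post",ray(d,*u,.102))
for nm,q,z in(("pan far corner A",(695,66),.021),("pan far B",(716,352),.021),("pan backtop A",(318,70),.08),("B",(334,370),.08),("fold A",(400,88),.003),("fold B",(412,358),.003),("handle A",(50,172),.08),("handle B",(58,305),.08)):
    u=(np.array(q)+.5)/5-.5+[185,130]; print(nm,ray(d,*u,z).round(4))
for nm,q,z in(("h1",(388,166),.116),("h2",(432,236),.116),("h3",(280,222),.09),("h4",(322,290),.09),("stand TL",(197,110),.046),("TR",(437,108),.046),("BR",(440,362),.046),("BL",(198,362),.046),("collar",(323,240),.05)):
    u=(np.array(q)+.5)/10-.5+[335,165]; print(nm,ray(d,*u,z).round(4))
E
```

```text
1 [1145    0   55  218 8391] [331.60522435 140.85452419]
2 [ 968  133   91   37 1331] [310.9996713  148.19360443]
3 [893 141  69  22 723] [300.90171162 148.34811549]
10 [ 430  166   39   36 1220] [240.7732582  152.53596311]
15 [983 175  29  42 554] [309.26805054 153.86845668]
30 [  178   228   266   261 24840] [223.56263587 175.26677738]
32 [1034  235   27   60  568] [315.82944542 163.81095951]
40 [ 345  328   54   49 1963] [231.10121625 173.52002674]
41 [ 233  331   52   64 2588] [216.94923686 174.95807573]
53 [ 451  498   39   38 1270] [243.26535433 194.12549213]
ell [223.32698059 174.36463547] [32.46634293 32.93717957] [0.54164911 0.11834637 0.105     ] [0.08632958 0.08758156]
ell [223.21216583 173.63203812] [23.90729141 25.17584229] [0.54362597 0.1186113  0.105     ] [0.06357065 0.06694378]
post [0.59962184 0.07083553 0.102     ]
post [0.48788005 0.06658654 0.102     ]
pan far corner A [ 0.6342 -0.1657  0.021 ]
pan far B [ 0.4701 -0.1714  0.021 ]
pan backtop A [0.6273 0.0499 0.08  ]
B [0.4627 0.0454 0.08  ]
fold A [0.6287 0.0029 0.003 ]
fold B [4.722e-01 4.000e-04 3.000e-03]
handle A [0.5748 0.1974 0.08  ]
handle B [0.502  0.1943 0.08  ]
h1 [ 0.5121 -0.2795  0.116 ]
h2 [ 0.4931 -0.2903  0.116 ]
h3 [ 0.4999 -0.2561  0.09  ]
h4 [ 0.4812 -0.2666  0.09  ]
stand TL [ 0.5353 -0.2442  0.046 ]
TR [ 0.5341 -0.3114  0.046 ]
BR [ 0.463  -0.3089  0.046 ]
BL [ 0.4648 -0.2414  0.046 ]
collar [ 0.4976 -0.2769  0.05  ]
```

```bash
cat >> h.py <<'E'
from scipy.spatial.transform import Rotation as Rot
YAW=0.038
MX=np.array([np.cos(YAW),np.sin(YAW),0]); MY=np.array([-np.sin(YAW),np.cos(YAW),0])
C=np.array([0.5418,0.1181,0.])           # mill origin
def mill(x,y,z): return C+MX*x+MY*y+np.array([0,0,z])
def down(a):
    """fingers down, jaw axis (tool y) at world angle a"""
    y=np.array([np.cos(a),np.sin(a),0]); z=np.array([0,0,-1.]); x=np.cross(y,z)
    return Rot.from_matrix(np.c_[x,y,z]).as_quat()
def F(): return np.array(r.current_contact_force())
E
python3 - <<'E'
from h import *
d=dict(np.load("top0.npz")); print("bottle",ray(d,140,131,.1))
for a in (YAW+np.pi/2,YAW-np.pi/2):
    for p in(mill(0,.076,.2),mill(0,-.13,.2)): 
        q=r.inverse_kinematics(p,down(a)); print(None if q is None else np.round(q,2))
q=down(YAW+np.pi/2)
r.move_to(mill(0,.076,.22),q)
r.set_gripper(.31)
print(F(),r.current_tool_pos(),r.current_opening(),r.current_t())
pic("top","top1.png");pic("side","side1.png")
E
```

```text
bottle [0.66574221 0.34099538 0.1       ]
[ 0.26  0.45  1.64 -0.    1.05 -1.34]
[-0.11  0.41  1.71 -0.    1.02 -1.72]
[ 0.26  0.45  1.64 -0.    1.05  1.8 ]
[-0.11  0.41  1.71 -0.    1.02  1.43]
[ 0.03221394 -0.07794701 -0.11682343] [0.53890463 0.19406168 0.22000957] 0.31141617132633037 2.475
```

View pics/top1.png

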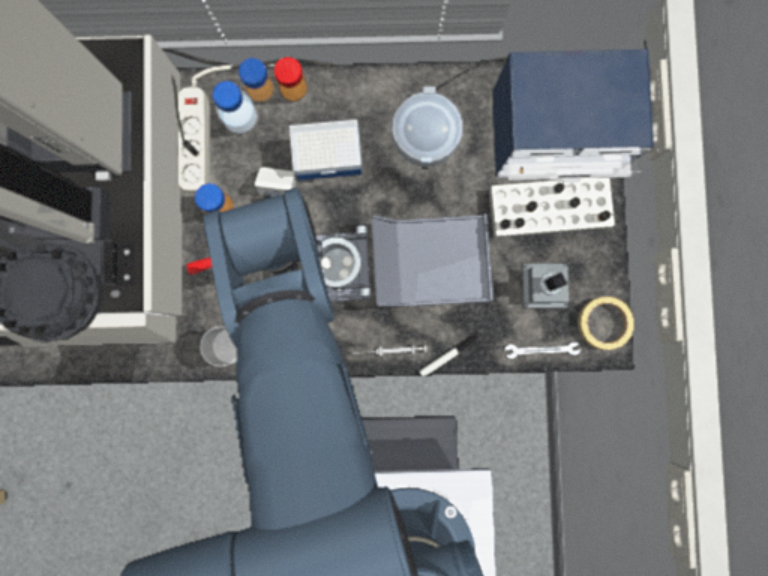

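View pics/side1.png

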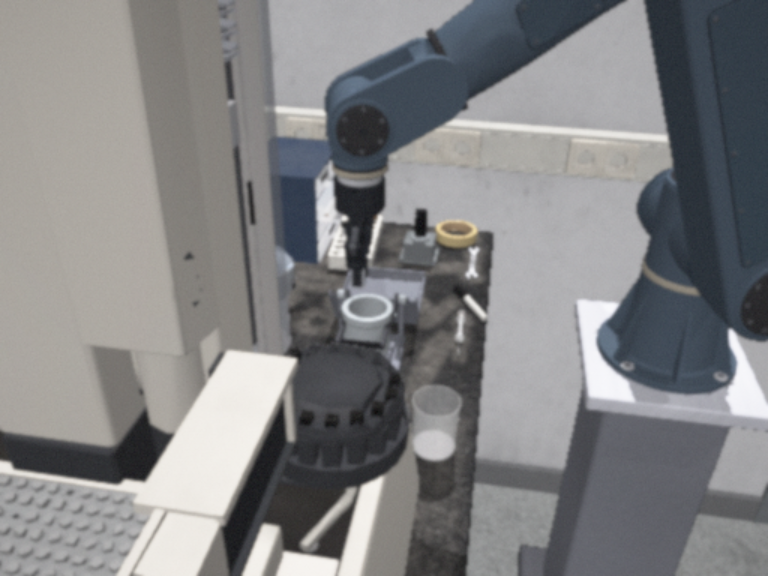

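```bash
python3 - <<'E'
from h import *
f0=F()
for z in(.15,.11,.083):
    r.move_linear(mill(0,.076,z),vel=.1); print(z,(F()-f0).round(1))
r.set_gripper(0.,squeeze=40)
print(r.current_opening()*85,(F()-f0).round(2),r.current_tool_pos(),r.current_t())
E
```

```text
0.15 [ 0.3 -0.2 -0.2]
0.11 [ 0.8 -0.8  1.7]
0.083 [-1.2  1.1 15.8]
10.722135353247351 [-1.3  10.57  9.08] [0.53980609 0.19564338 0.08413939] 4.6667
```

```bash
python3 - <<'E'
from h import *
d=optics.get_image("side"); im=cv2.cvtColor(d["pixels"],cv2.COLOR_RGB2BGR)
cv2.imwrite("pics/s2.png",cv2.resize(im[120:280,190:320],None,fx=4.5,fy=3.7,interpolation=cv2.INTER_CUBIC))
E
```

```text
(no output)
```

View pics/s2.png

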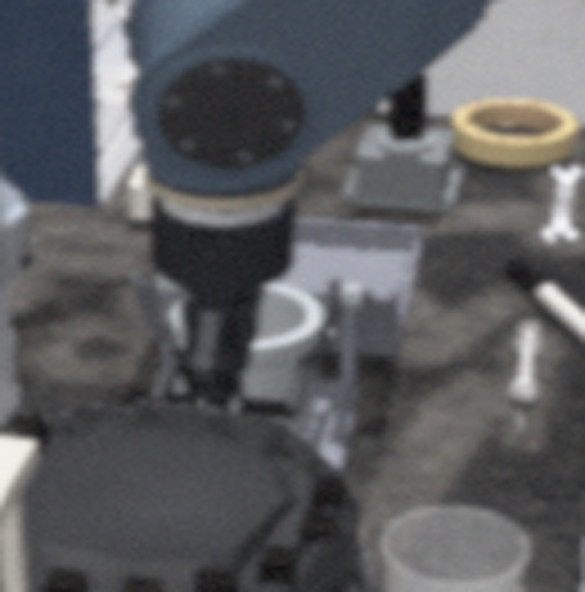

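```bash
python3 - <<'E'
from h import *
def st(s): print(s,F().round(1),np.round(r.current_tool_pos(),4),round(r.current_opening()*85,1))
st("0")
r.set_gripper(.25,squeeze=40); st("open")
r.move_linear(mill(0,.0776,.084),vel=.05); st("shift")
r.move_linear(mill(0,.0776,.090),vel=.05); st("up")
r.sleep(.3); st("wait")
E
```

```text
0 [-1.1 10.6  7.5] [0.5398 0.1956 0.0841] 10.3
open [-0.1  9.8  5.1] [0.5394 0.1952 0.0836] 21.0
shift [1.  2.2 1.1] [0.5388 0.1956 0.0839] 21.2
up [-0.  -0.4  0.4] [0.539  0.1955 0.0903] 21.5
wait [-0.1 -1.1 -0.8] [0.5388 0.1956 0.0899] 21.3
```

```bash
python3 - <<'E'
from h import *
def st(s): print(s,F().round(1),np.round(r.current_tool_pos(),4),round(r.current_opening()*85,1))
r.set_gripper(0.,squeeze=40); st("closed"); r.sleep(.2); st("")
E
```

```text
closed [-0.7  1.2  1.5] [0.5388 0.1957 0.09  ] 10.4
 [-2.1  2.   2.3] [0.5388 0.1957 0.09  ] 10.5
```

```bash
cat >> h.py <<'E'
import json,os
HY,HZ=-.049+.0016,.095
RR=np.hypot(.125,.015); A0=-np.arctan2(.015,.125)
def arc(t0,t1,step=.12,vel=.1,off=(0,0),lift=.010,k=.08e-3,verbose=True,f0=np.zeros(3)):
    off=np.array(off,float)
    n=max(1,int(np.ceil(abs(t1-t0)/step)))
    for i in range(1,n+1):
        t=t0+(t1-t0)*i/n
        e=np.array([np.cos(A0+t),np.sin(A0+t)])
        p=np.array([HY,HZ])+RR*e+off
        r.move_linear(mill(0,p[0],p[1]+lift),vel=vel)
        f=F()-f0; f2=np.array([f@MY,f[2]]); fr=f2@e; ft=f2@np.array([-e[1],e[0]])
        off+=e*np.clip(k*fr,-1e-3,1e-3)
        if verbose: print(f"{t:.2f} rad {fr:.1f} tan {ft:.1f} x {f@MX:.1f} off {off.round(4)} op {r.current_opening()*85:.1f} t {r.current_t():.1f}")
    return off
E
python3 - <<'E'
from h import *
print(arc(0,.6))
E
```

```text
0.12 rad 2.3 tan 0.0 x -1.8 off [0.0002 0.    ] op 10.5 t 6.5
0.24 rad 3.5 tan -1.1 x -0.9 off [0.0005 0.    ] op 10.2 t 6.8
0.36 rad 3.7 tan -0.6 x 0.3 off [0.0008 0.0001] op 10.4 t 7.2
0.48 rad 6.4 tan 0.3 x -2.1 off [0.0012 0.0003] op 9.8 t 7.5
0.60 rad 7.1 tan -1.0 x -2.5 off [0.0017 0.0005] op 10.2 t 7.8
[0.00173266 0.00054821]
```

```bash
python3 - <<'E'
from h import *
d=optics.get_image("side"); im=cv2.cvtColor(d["pixels"],cv2.COLOR_RGB2BGR)
cv2.imwrite("pics/s3.png",cv2.resize(im[100:280,190:320],None,fx=4.5,fy=3.3,interpolation=cv2.INTER_CUBIC))
E
```

```text
(no output)
```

View pics/s3.png

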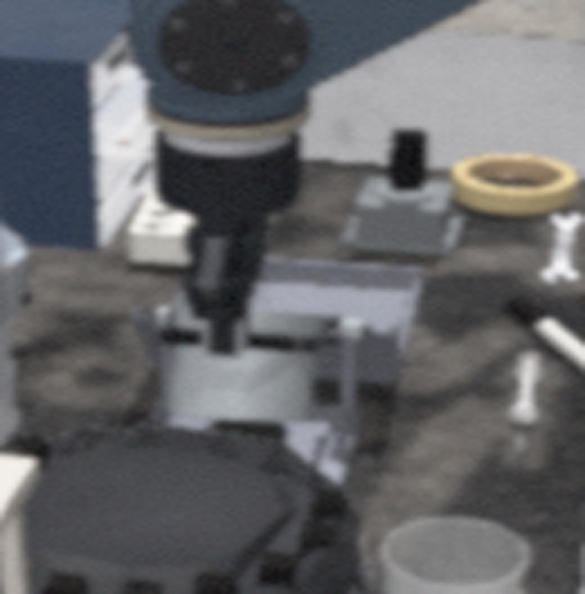

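```bash
python3 - <<'E'
from h import *
o=arc(.6,1.5,off=(.0017,.0005),k=.12e-3,verbose=False)
print(o,F())
o=arc(1.5,2.36,off=o,k=.12e-3,step=.1,vel=.06)
r.sleep(1.0)
print(o.tolist(),F(),r.current_t()); pic("top","top4.png"); pic("side","side4.png")
E
```

```text
[0.00586048 0.00687435] [-7.96285035  3.20445375 15.43350545]
1.60 rad 14.9 tan -2.3 x -8.5 off [0.006  0.0079] op 10.3 t 10.5
1.69 rad 7.5 tan -4.0 x -3.8 off [0.006  0.0088] op 10.0 t 10.8
1.79 rad 11.3 tan -1.5 x -5.5 off [0.0059 0.0098] op 9.6 t 11.2
1.88 rad 6.0 tan -0.8 x -1.2 off [0.0057 0.0105] op 9.7 t 11.5
1.98 rad 0.1 tan 2.1 x 2.8 off [0.0057 0.0105] op 9.7 t 11.9
2.07 rad -2.2 tan 1.8 x 5.6 off [0.0058 0.0102] op 9.9 t 12.2
2.17 rad 3.4 tan 0.8 x 3.8 off [0.0056 0.0106] op 9.8 t 12.6
2.26 rad 1.6 tan 1.4 x 6.3 off [0.0055 0.0107] op 9.9 t 12.9
2.36 rad -0.1 tan 2.9 x 5.7 off [0.0055 0.0107] op 9.5 t 13.3
[0.00553441124487933, 0.010736289031961567] [ 6.02995838 -1.82158764 -1.40850188] 14.2833
```

View pics/top4.png

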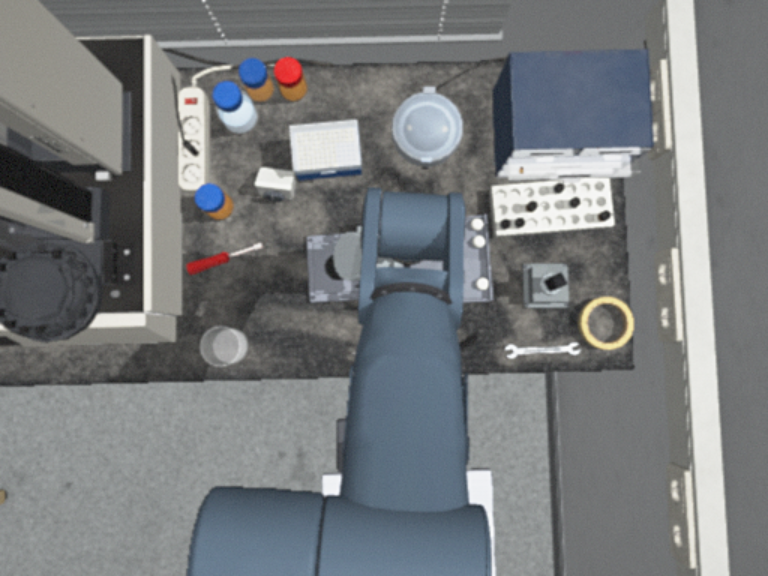

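View pics/side4.png

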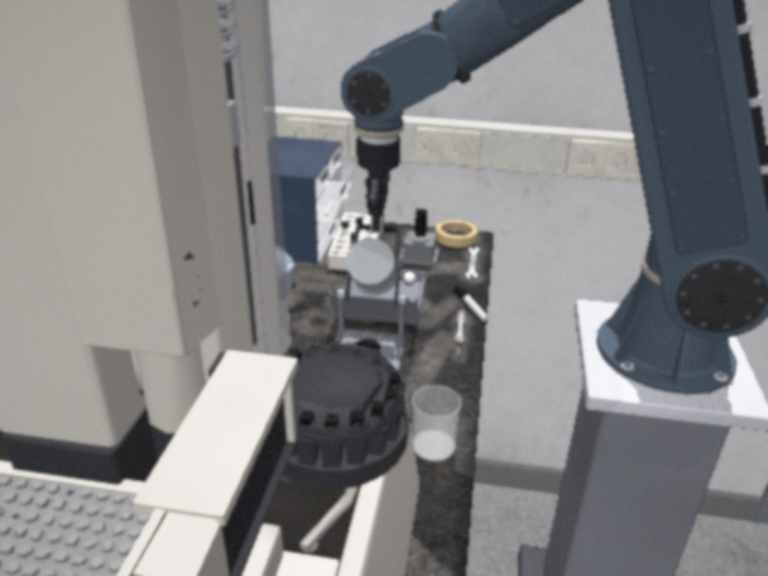

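```bash
python3 - <<'E'
from h import *
arc(2.30,2.40,lift=.0165,k=0,vel=.04); r.sleep(1.0)
n=22
ts=np.linspace(2.4,0.0,n+1)
for i in range(n):
    l=np.interp(ts[i+1],[0,2.4],[.012,.0165])
    f=F()
    arc(ts[i],ts[i+1],step=.2,lift=l,k=0,vel=.08,verbose=(i%3==0 or i>n-4))
print(F(),r.current_tool_pos(),r.current_t(),r.current_opening()*85)
E
```

```text
2.40 rad -1.7 tan 1.0 x 6.2 off [0. 0.] op 9.9 t 14.8
2.29 rad 1.4 tan -1.9 x 4.6 off [0. 0.] op 10.3 t 16.1
1.96 rad 16.6 tan -2.3 x -1.3 off [0. 0.] op 10.0 t 17.1
1.64 rad 6.2 tan -2.2 x 4.1 off [0. 0.] op 9.7 t 18.1
1.31 rad 2.5 tan -2.7 x 6.4 off [0. 0.] op 9.9 t 19.1
0.98 rad 1.0 tan -4.9 x 7.3 off [0. 0.] op 10.1 t 20.0
0.65 rad -0.8 tan -5.7 x 8.4 off [0. 0.] op 9.6 t 21.0
0.33 rad -0.7 tan -4.9 x 8.9 off [0. 0.] op 10.0 t 22.0
0.22 rad -1.9 tan -4.7 x 7.6 off [0. 0.] op 9.8 t 22.3
0.11 rad -2.3 tan -3.9 x 9.0 off [0. 0.] op 9.7 t 22.6
0.00 rad -2.6 tan 2.3 x 7.1 off [0. 0.] op 10.2 t 22.9
[ 7.17099667 -2.01625242  2.61606218] [0.53912828 0.19577023 0.09098879] 22.95 10.200613417635939
```

```bash
python3 - <<'E'
from h import *
p=np.array(mill(0,.0776,.0895)); r.move_linear(p,vel=.03); print(F())
r.set_gripper(.25); print(F())
r.move_linear(mill(0,.0776,.16),vel=.15)
r.set_gripper(0.)
r.move_linear(mill(0,.0776,.116),vel=.1)
for z in (.112,.110,.108,.106,.104):
    r.move_linear(mill(0,.0776,z),vel=.03); f=F(); print(z,f.round(1))
    if f[2]>12: break
r.move_linear(mill(0,.0776,.2),vel=.2)
r.move_to([.35,.35,.35],down(YAW+np.pi/2))
for n in("top","side"):
    d=pic(n,n+"5.png"); np.savez(n+"5.npz",**d)
im=cv2.cvtColor(np.load("top5.npz")["pixels"],cv2.COLOR_RGB2BGR)
cv2.imwrite("pics/mill5.png",cv2.resize(im[130:220,185:335],None,fx=5,fy=5,interpolation=cv2.INTER_CUBIC))
print(r.current_t())
E
```

```text
[-4.02453666 -6.05876908 30.06378311]
[ 0.56189373 -0.2460212   0.35414202]
0.112 [0.1 0.3 0.5]
0.11 [-0.4  0.6  0.6]
0.108 [ 0.1 -0.4  1.2]
0.106 [-6.4 -2.6 19.8]
27.8833
```

View pics/mill5.png

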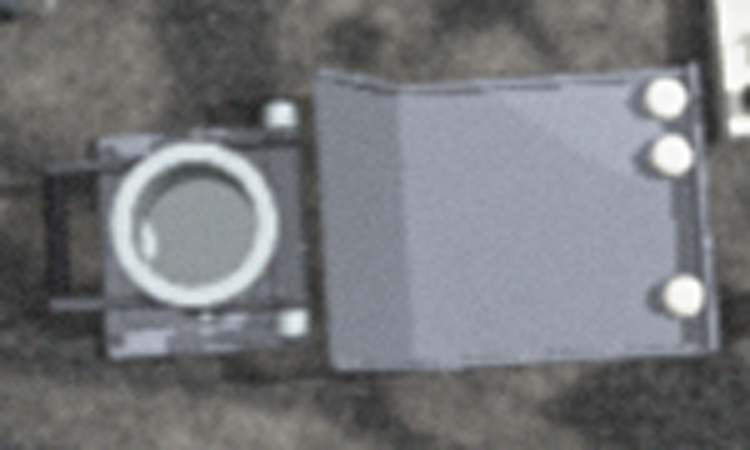

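View pics/side5.png

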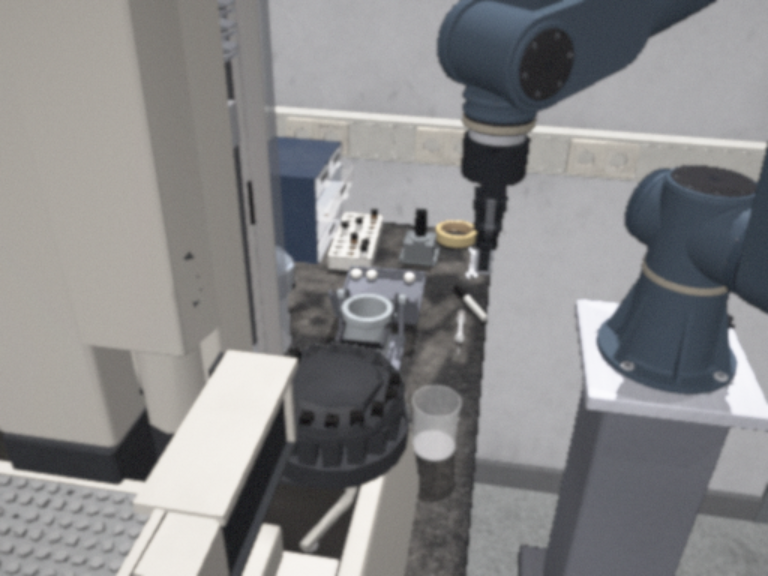

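```bash
python3 - <<'E'
from h import *
d=dict(np.load("top5.npz")); W=world(d); g=d["pixels"].min(2)
sub=g[140:205,300:332]; _,b=cv2.threshold(cv2.resize(sub,None,fx=8,fy=8,interpolation=cv2.INTER_CUBIC),205,255,0)
n,l,s,ce=cv2.connectedComponentsWithStats(b)
for i in range(1,n):
    if s[i,4]>600:
        u=(ce[i]+.5)/8-.5+[300,140]; U=np.round(u).astype(int)
        z=np.nanmedian(W[U[1]-1:U[1]+2,U[0]-1:U[0]+2,2]); p=ray(d,*u,.014); q=p-C
        print(s[i,2:],u.round(1),"top z",z.round(4),p.round(4),"mill",(q@MX).round(4),(q@MY).round(4))
E
```

```text
[  18   68 1045] [330.5 143.4] top z 0.0324 [ 0.6331 -0.1866  0.014 ] mill 0.0796 -0.308
[  59   59 2704] [317.9 149. ] top z 0.0193 [ 0.6179 -0.1497  0.014 ] mill 0.0658 -0.2705
[  58   58 2615] [319.1 160.4] top z 0.019 [ 0.5848 -0.152   0.014 ] mill 0.0327 -0.2716
[  54   58 2444] [321.5 188.6] top z 0.0192 [ 0.5036 -0.1559  0.014 ] mill -0.0486 -0.2724
```

```bash
sed -i 's/^C=np.array.*/C=np.array([0.5418,0.1192,0.])/; s/-.049+.0016/-.049+.0005/' h.py
python3 - <<'E'
from h import *
a0=np.radians(29.5)
for k in range(4):
    a=a0+k*np.pi/2
    for p in([.498,-.2758,.094],mill(0,0,.19)):
        q=r.inverse_kinematics(p,down(a)); print(k,None if q is None else np.round(q,2))
E
```

```text
0 [-0.59  0.59  1.72 -0.    0.83 -1.1 ]
0 [ 0.13  0.43  1.7  -0.    1.01 -0.38]
1 [-0.59  0.59  1.72 -0.    0.83 -2.67]
1 [ 0.13  0.43  1.7  -0.    1.01 -1.95]
2 [-0.59  0.59  1.72 -0.    0.83  2.04]
2 [ 0.13  0.43  1.7  -0.    1.01  2.76]
3 [-0.59  0.59  1.72 -0.    0.83  0.47]
3 [ 0.13  0.43  1.7  -0.    1.01  1.19]
```

```bash
python3 - <<'E'
from h import *
def st(s): print(s,F().round(1),np.round(r.current_tool_pos(),4),round(r.current_opening()*85,1),round(r.current_t(),1))
a0=np.radians(29.5); P=np.array([.498,-.2758,0])
r.set_gripper(.7)
r.move_to(P+[0,0,.23],down(a0+1.5*np.pi)); st("above")
r.move_linear(P+[0,0,.15],vel=.2); st("")
r.move_linear(P+[0,0,.094],vel=.08); st("down")
r.set_gripper(0.,squeeze=25); st("g1")
r.set_gripper(.6); 
r.move_linear(P+[0,0,.15],vel=.2)
r.move_to(P+[0,0,.15],down(a0)); r.move_linear(P+[0,0,.094],vel=.1); st("down2")
r.set_gripper(0.,squeeze=25); st("g2")
d=optics.get_image("top")
E
```

```text
above [ 0.4 -0.3  0.2] [ 0.4984 -0.2751  0.2302] 59.3 30.8
 [0.5 0.2 0.3] [ 0.4985 -0.2758  0.1508] 59.6 31.4
down [0.3 0.2 0. ] [ 0.4982 -0.276   0.0943] 59.4 32.2
g1 [-0.2 -0.3  3.8] [ 0.4982 -0.2759  0.0944] 23.7 32.6
down2 [ 0.9  0.3 -0.3] [ 0.4982 -0.2759  0.0944] 50.7 35.5
g2 [-0.4  0.2  4.7] [ 0.4983 -0.276   0.0946] 23.4 35.9
```

```bash
python3 - <<'E'
from h import *
def st(s): print(s,F().round(1),np.round(r.current_tool_pos(),4),round(r.current_opening()*85,1),round(r.current_t(),1))
P=np.array([.498,-.2758,0])
r.set_gripper(0.,squeeze=60); st("g")
r.move_linear(P+[0,0,.16],vel=.1); st("up"); r.move_linear(P+[0,0,.26],vel=.2); st("up")
r.move_to(mill(0,.0,.26),down(np.radians(29.5))); st("over mill")
im=pic("side","side6.png")["pixels"]
cv2.imwrite("pics/s6.png",cv2.resize(cv2.cvtColor(im[100:260,190:320],cv2.COLOR_RGB2BGR),None,fx=4.5,fy=3.7,interpolation=cv2.INTER_CUBIC))
E
```

```text
g [-1.1  0.4  6.9] [ 0.4983 -0.276   0.0947] 23.3 36.2
up [-0.  -0.3 -1.5] [ 0.4977 -0.2756  0.1594] 23.1 37.0
up [ 0.1 -0.  -1.4] [ 0.4975 -0.2755  0.2586] 23.2 37.6
over mill [-0.6 -0.  -1.1] [0.542  0.1183 0.2598] 23.3 39.1
```

View pics/s6.png

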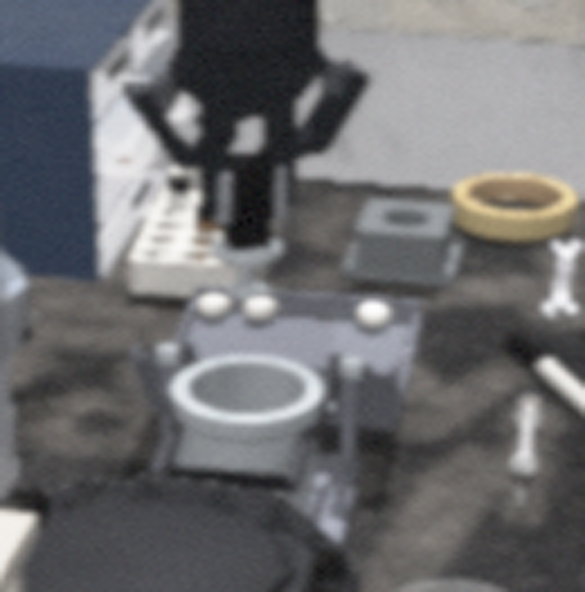

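```bash
python3 - <<'E'
from h import *
d=optics.get_image("side")
t=np.array(r.current_tool_pos())
for dz in(-.003,-.048,-.066,-.084): print(dz,pix(d,t+[0,0,dz]).round(1))
im=cv2.cvtColor(d["pixels"],cv2.COLOR_RGB2BGR)
cv2.imwrite("pics/s7.png",cv2.resize(im[140:200,225:275],None,fx=10,fy=10,interpolation=cv2.INTER_CUBIC))
E
```

```text
-0.003 [244.5 150.7]
-0.048 [244.4 167. ]
-0.066 [244.4 173.4]
-0.084 [244.3 179.6]
```

View pics/s7.png

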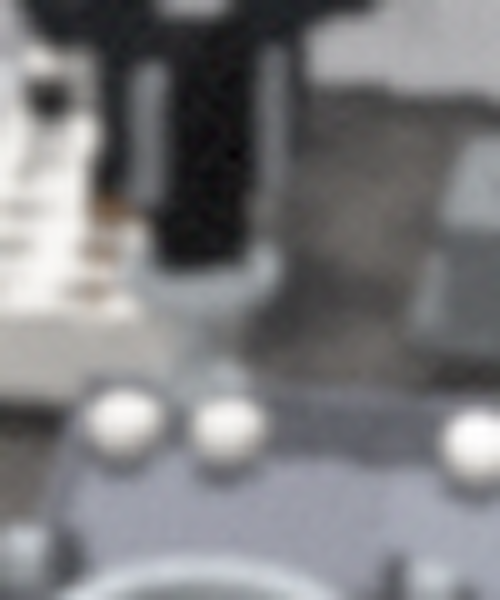

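```bash
python3 - <<'E'
from h import *
rt=.026
def P(phi,z): return mill(rt*np.sin(phi),rt*np.cos(phi),z)
r.move_linear(P(0,.26),vel=.1); r.move_linear(P(0,.195),vel=.1); r.sleep(.2)
f0=np.mean([F() for _ in range(5)],0); print(f0)
for z in np.arange(.191,.1795,-.0015):
    r.move_linear(P(0,z),vel=.02); r.sleep(.1)
    f=[]
    for _ in range(4): f.append(F()); r.sleep(.02)
    print(z.round(4),(np.mean(f,0)-f0).round(2),np.round(r.current_tool_pos(),4)[2])
E
```

```text
[ 0.20937122 -0.66474301 -1.01823683]
0.191 [-0.19  1.02 -0.44] 0.191
0.1895 [-0.35  1.   -0.95] 0.1895
0.188 [-0.2   0.26 -0.32] 0.188
0.1865 [ 0.02  0.34 -0.16] 0.1865
0.185 [0.07 0.26 0.33] 0.185
0.1835 [-0.15  0.06  1.36] 0.1835
0.182 [-0.03 -0.06  1.88] 0.182
0.1805 [-0.19 -0.8   2.44] 0.1806
```

```bash
python3 - <<'E'
from h import *
rt=.026; f0=np.array([.2,-.4,-1.3])
def P(phi,z): return mill(rt*np.sin(phi),rt*np.cos(phi),z)
for i,ph in enumerate(np.radians(np.arange(10,371,10))):
    r.move_linear(P(ph,.1805),vel=.03)
    if (i+1)%3==0:
        r.sleep(.12); f=[]
        for _ in range(3): f.append(F()); r.sleep(.03)
        f=np.mean(f,0)-f0; e=MX*np.sin(ph)+MY*np.cos(ph)
        print(round(np.degrees(ph)),f.round(2),"radial",(f@e).round(2),round(r.current_opening()*85,1),round(r.current_t(),1))
r.sleep(.2)
E
```

```text
30 [-1.04 -1.99  2.6 ] radial -2.25 23.3 45.2
60 [-1.24 -2.32  3.69] radial -2.29 23.3 46.3
90 [-2.3  -1.33  2.77] radial -2.35 23.4 47.4
120 [-2.57 -0.32  2.82] radial -2.12 23.2 48.5
150 [-2.22  0.52  2.75] radial -1.63 23.2 49.6
180 [-1.76  1.95  2.72] radial -2.01 23.3 50.7
210 [-0.92  2.11  2.9 ] radial -1.43 23.3 51.9
240 [0.62 2.19 2.82] radial -1.69 23.3 53.0
270 [1.32 1.78 2.4 ] radial -1.38 23.6 54.1
300 [1.05 0.84 2.34] radial -0.53 23.3 55.2
330 [ 1.4  -0.12  2.98] radial -0.85 23.4 56.3
360 [ 0.97 -1.42  2.34] radial -1.45 23.0 57.4
```

```bash
python3 - <<'E'
from h import *
def st(s): print(s,F().round(1),np.round(r.current_tool_pos(),4),round(r.current_opening()*85,1),round(r.current_t(),1))
p=np.array(r.current_tool_pos()); p[2]=.26
r.move_linear(p,vel=.1); st("lift")
P=np.array([.498,-.2758,0])
d=optics.get_image("side"); im=cv2.cvtColor(d["pixels"],cv2.COLOR_RGB2BGR)
cv2.imwrite("pics/s8.png",cv2.resize(im[140:200,225:275],None,fx=10,fy=10,interpolation=cv2.INTER_CUBIC))
r.move_to(P+[0,0,.26],down(np.radians(29.5)))
r.move_linear(P+[0,0,.15],vel=.15); st("")
for z in(.135,.12,.11,.104,.1,.097,.0955):
    r.move_linear(P+[0,0,z],vel=.04); st(z)
    if F()[2]>10: break
E
```

```text
lift [-0.2  0.6 -1.1] [0.5451 0.1449 0.2593] 23.4 58.9
 [ 0.4  0.4 -1.1] [ 0.4985 -0.2759  0.1508] 23.1 61.4
0.135 [ 0.4  0.1 -0.7] [ 0.498  -0.2758  0.1349] 23.2 61.9
0.12 [ 0.1  0.3 -0.4] [ 0.498  -0.2758  0.1198] 23.3 62.4
0.11 [ 0.6  0.2 -2.2] [ 0.4979 -0.2757  0.1097] 22.8 62.8
0.104 [ 1.   0.  -0.7] [ 0.4979 -0.2757  0.1037] 23.3 63.1
0.1 [-0.1 -1.  -1.2] [ 0.4979 -0.2757  0.0997] 23.1 63.4
0.097 [-0.4  0.  -1.8] [ 0.4979 -0.2757  0.0968] 23.5 63.6
0.0955 [ 0.5 -0.5 -1.9] [ 0.498  -0.2758  0.0954] 23.4 63.9
```

```bash
python3 - <<'E'
from h import *
def st(s): print(s,F().round(1),np.round(r.current_tool_pos(),4),round(r.current_opening()*85,1),round(r.current_t(),1))
P=np.array([.498,-.2758,0])
for z in(.0945,.0938,.093):
    r.move_linear(P+[0,0,z],vel=.02); st(z)
    if F()[2]>3: break
r.set_gripper(.5); st("open")
r.move_linear(P+[0,0,.2],vel=.15)
r.move_to([.4,-.1,.35],down(np.radians(29.5)))
r.move_to([.3,.4,.35],down(np.radians(29.5)))
for n in("top","side"):
    d=pic(n,n+"9.png"); np.savez(n+"9.npz",**d)
im=cv2.cvtColor(np.load("top9.npz")["pixels"],cv2.COLOR_RGB2BGR)
cv2.imwrite("pics/m9.png",cv2.resize(im[125:225,190:390],None,fx=4,fy=4,interpolation=cv2.INTER_CUBIC))
im=cv2.cvtColor(np.load("side9.npz")["pixels"],cv2.COLOR_RGB2BGR)
cv2.imwrite("pics/s9.png",cv2.resize(im[120:250,210:340],None,fx=4.5,fy=4.5,interpolation=cv2.INTER_CUBIC))
E
```

```text
0.0945 [-0.5 -0.6  2.4] [ 0.4981 -0.2759  0.0948] 23.3 64.1
0.0938 [-2.9  1.8 10.1] [ 0.4982 -0.2759  0.0947] 22.9 64.4
open [ 1.6  0.2 -0.5] [ 0.498  -0.2757  0.0936] 42.3 64.7
```

View pics/m9.png

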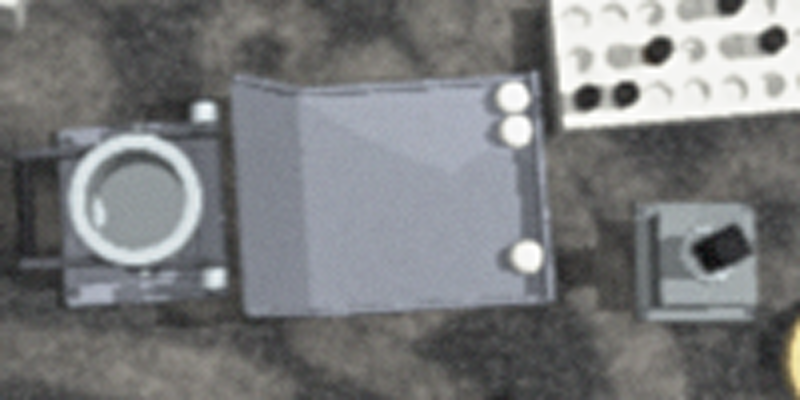

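View pics/s9.png

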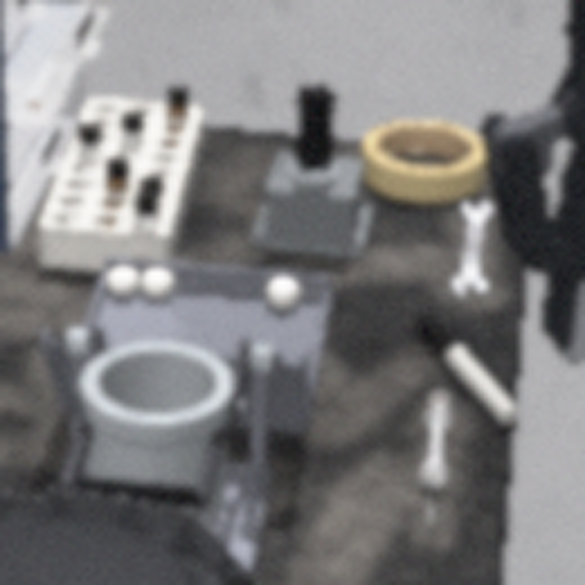

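```bash
cat >> h.py <<'E'
def pebbles(d,u0=245,u1=330,v0=135,v1=212,z=.011,thr=205):
    """white blobs in the pan region of a top image -> list (mill x,y, top z)"""
    W=world(d); g=d["pixels"].min(2)[v0:v1,u0:u1]
    _,b=cv2.threshold(cv2.resize(g,None,fx=8,fy=8,interpolation=cv2.INTER_CUBIC),thr,255,0)
    b=cv2.erode(b,np.ones((9,9)))
    n,l,s,ce=cv2.connectedComponentsWithStats(b); out=[]
    for i in range(1,n):
        if 500<s[i,4]<6000:
            u=(ce[i]+.5)/8-.5+[u0,v0]; U=np.round(u).astype(int)
            h=np.nanmedian(W[U[1]-1:U[1]+2,U[0]-1:U[0]+2,2]); q=ray(d,*u,h-.006)-C
            out.append((round(q@MX,4),round(q@MY,4),round(h,4),int(s[i,4])))
    return out
E
python3 - <<'E'
from h import *
d=dict(np.load("top9.npz")); print(*pebbles(d),sep="\n")
c=cv2.cvtColor(d["pixels"],cv2.COLOR_RGB2BGR)[135:212,240:332]
cv2.imwrite("pics/p9.png",cv2.resize(c,None,fx=8,fy=7,interpolation=cv2.INTER_CUBIC))
# pan fold lines
W=world(d)
for v in(150,170,190): print([ (int(u),*(np.round([(W[v,u]-C)@MY,W[v,u,2]],3))) for u in range(312,330)])
E
```

```text
(np.float64(0.0666), np.float64(-0.2719), np.float64(0.0193), 1766)
(np.float64(0.0423), np.float64(-0.2725), np.float64(0.0203), 1734)
(np.float64(-0.0485), np.float64(-0.2735), np.float64(0.0194), 1625)
[(312, np.float64(-0.256), np.float64(0.002)), (313, np.float64(-0.259), np.float64(0.002)), (314, np.float64(-0.26), np.float64(0.014)), (315, np.float64(-0.262), np.float64(0.019)), (316, np.float64(-0.265), np.float64(0.018)), (317, np.float64(-0.268), np.float64(0.021)), (318, np.float64(-0.271), np.float64(0.015)), (319, np.float64(-0.274), np.float64(0.019)), (320, np.float64(-0.277), np.float64(0.018)), (321, np.float64(-0.281), np.float64(0.013)), (322, np.float64(-0.285), np.float64(0.005)), (323, np.float64(-0.285), np.float64(0.018)), (324, np.float64(-0.288), np.float64(0.019)), (325, np.float64(-0.293), np.float64(0.004)), (326, np.float64(-0.297), np.float64(-0.003)), (327, np.float64(-0.3), np.float64(-0.002)), (328, np.float64(-0.303), np.float64(-0.001)), (329, np.float64(-0.303), np.float64(0.018))]
[(312, np.float64(-0.252), np.float64(-0.0)), (313, np.float64(-0.
[... 885 characters left out ...]
oat64(0.005)), (315, np.float64(-0.255), np.float64(0.007)), (316, np.float64(-0.258), np.float64(0.008)), (317, np.float64(-0.26), np.float64(0.015)), (318, np.float64(-0.263), np.float64(0.017)), (319, np.float64(-0.265), np.float64(0.021)), (320, np.float64(-0.268), np.float64(0.02)), (321, np.float64(-0.27), np.float64(0.026)), (322, np.float64(-0.274), np.float64(0.017)), (323, np.float64(-0.277), np.float64(0.015)), (324, np.float64(-0.28), np.float64(0.015)), (325, np.float64(-0.284), np.float64(0.01)), (326, np.float64(-0.284), np.float64(0.028)), (327, np.float64(-0.288), np.float64(0.019)), (328, np.float64(-0.294), np.float64(0.001)), (329, np.float64(-0.297), np.float64(-0.001))]
```

View pics/p9.png

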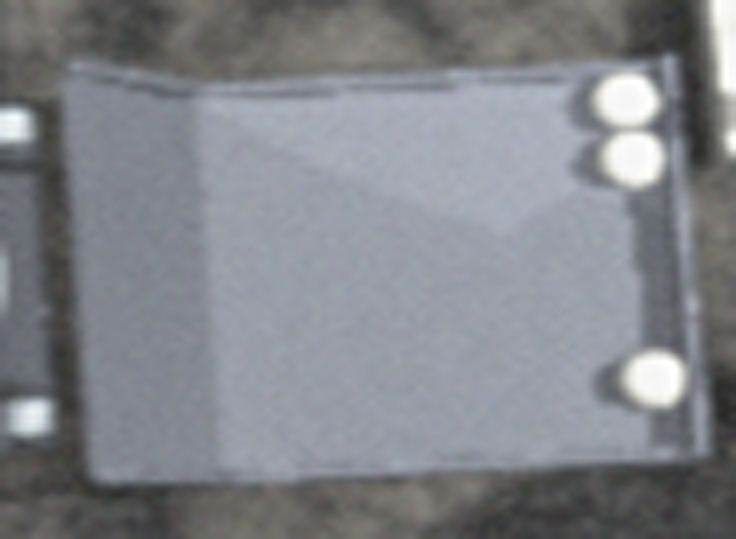

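```bash
cat >> h.py <<'E'
def drag(p,q,fpress=6,vel=.04,top=.019):
    """closed fingertips press on a pebble at mill xy p and pull it to q"""
    r.set_gripper(0.)
    r.move_to(mill(*p,.12),down(YAW)); r.move_linear(mill(*p,top+.022+.008),vel=.1); r.sleep(.1)
    f0=F()[2]; z=top+.022+.004
    while z>top+.022-.006:
        z-=.001; r.move_linear(mill(*p,z),vel=.02); r.sleep(.05); f=F()[2]-f0
        if f>fpress: break
    print("press z",round(z,4),"f",round(f,1))
    if f<2: r.move_linear(mill(*p,.1)); return False
    r.move_linear(mill(*q,z),vel=vel); print("end f",(F()[2]-f0).round(1))
    r.move_linear(mill(*q,.12),vel=.15)
E
python3 - <<'E'
from h import *
print(np.round(r.inverse_kinematics(mill(0,-.2,.1),down(YAW)),2))
r.move_to(mill(.038,-.2,.2),down(YAW))
drag((.039,-.270),(-.005,-.215))
r.move_to(mill(0,.1,.3),down(YAW))
d=optics.get_image("top"); print(*pebbles(d),sep="\n"); print(r.current_t())
E
```

```text
[-0.23  0.56  1.76 -0.    0.82 -0.27]
press z 0.04 f 10.9
end f 0.4
(np.float64(0.0666), np.float64(-0.2721), np.float64(0.0205), 1588)
(np.float64(0.0226), np.float64(-0.2477), np.float64(0.02), 1789)
(np.float64(-0.049), np.float64(-0.2731), np.float64(0.02), 1854)
78.1667
```

```bash
cat >> h.py <<'E'
def pick(p,ang=0.,op=.42,squeeze=35,z=.0265):
    o=down(YAW+ang)
    r.set_gripper(op); r.move_to(mill(*p,.12),o); r.move_linear(mill(*p,.05),vel=.15); r.sleep(.05); f0=F()
    r.move_linear(mill(*p,z),vel=.05); print("down",(F()-f0).round(1))
    r.set_gripper(0.,squeeze=squeeze); print("grip",round(r.current_opening()*85,1),(F()-f0).round(1))
    r.move_linear(mill(*p,.1),vel=.08); r.sleep(.05); print("lifted",round(r.current_opening()*85,1))
def drop(ang=0.):
    o=down(YAW+ang)
    p=np.array(r.current_tool_pos()); p[2]=.2; r.move_linear(p,vel=.2)
    r.move_linear(mill(0,0,.2),vel=.2); print("over drum",round(r.current_opening()*85,1))
    r.move_linear(mill(0,0,.124),vel=.12); print("in",round(r.current_opening()*85,1),F().round(1))
    r.set_gripper(.42); r.sleep(.15); r.move_linear(mill(0,0,.2),vel=.2)
E
python3 - <<'E'
from h import *
pick((.0226,-.2477)); drop()
print(r.current_t())
E
```

```text
down [ 0.5 -0.1 -0.5]
grip 21.9 [-1.2  1.3  2.9]
lifted 21.8
over drum 21.8
in 21.7 [ 1.   0.2 -0.4]
86.5333
```

```bash
python3 - <<'E'
from h import *
r.move_to(mill(0,-.15,.2),down(YAW))
drag((.064,-.269),(.02,-.215),fpress=8)
drag((-.047,-.270),(-.01,-.225),fpress=8)
r.move_to(mill(0,.16,.3),down(YAW))
d=optics.get_image("top"); print(*pebbles(d),sep="\n"); print(r.current_t())
im=cv2.cvtColor(d["pixels"],cv2.COLOR_RGB2BGR)
cv2.imwrite("pics/m10.png",cv2.resize(im[125:225,190:390],None,fx=4,fy=4,interpolation=cv2.INTER_CUBIC))
E
```

```text
press z 0.04 f 10.2
end f -0.7
press z 0.04 f 14.7
end f 0.4
(np.float64(0.0669), np.float64(-0.2723), np.float64(0.0186), 1612)
(np.float64(-0.0506), np.float64(-0.2727), np.float64(0.0196), 1875)
100.65
```

View pics/m10.png

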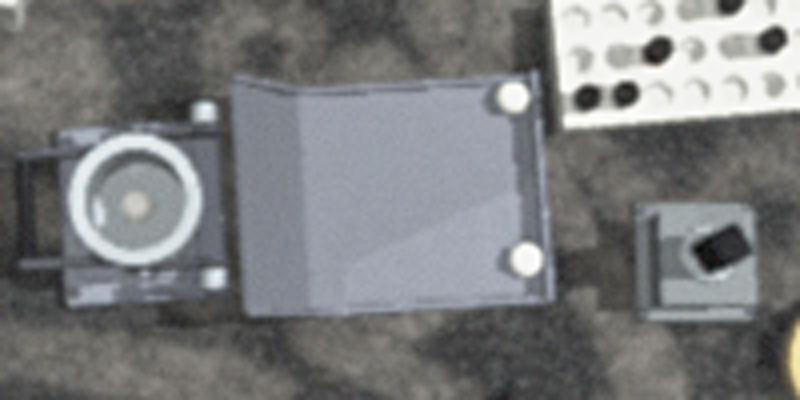

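```bash
python3 - <<'E'
from h import *
r.set_gripper(0.)
o=down(YAW); y=-.270; z=.0365
def push(x0,x1):
    r.move_to(mill(x0,y,.08),o); r.move_linear(mill(x0,y,z),vel=.1); r.sleep(.05); f0=F(); print("down",f0.round(1))
    xm=x0+np.sign(x1-x0)*.012
    r.move_linear(mill(xm,y,z),vel=.03); print((F()-f0).round(1))
    r.move_linear(mill(x1,y,z),vel=.06); print((F()-f0).round(1)); r.move_linear(mill(x1,y,.1),vel=.2)
r.move_to(mill(.05,-.15,.15),o)
push(.097,.035+.0265)
push(-.081,-.035-.0265)
r.move_to(mill(0,.03,.25),o)
d=optics.get_image("top"); print(*pebbles(d),sep="\n"); print(r.current_t())
E
```

```text
down [-0.1  0.7  0.3]
[ 0.1 -0.6 -0.2]
[ 0.7 -0.3 -0.6]
down [ 0.3 -0.4  0.9]
[ 0.   0.9 -2.1]
[-0.4  0.4  0.3]
(np.float64(0.0441), np.float64(-0.2726), np.float64(0.0194), 1584)
(np.float64(-0.0408), np.float64(-0.2731), np.float64(0.0189), 1852)
108.9
```

```bash
python3 - <<'E'
from h import *
pick((.0436,-.2690)); 
print(r.current_t())
if r.current_opening()*85>15: drop()
print(r.current_t())
E
```

```text
down [ 0.7 -0.6 -1. ]
grip 21.6 [-1.2 -1.3  3. ]
lifted 21.5
113.2583
over drum 21.2
in 21.3 [ 0.4  0.2 -0.5]
117.175
```

```bash
python3 - <<'E'
from h import *
r.move_to(mill(-.03,-.2,.2),down(YAW))
pick((-.0408,-.2690)); 
if r.current_opening()*85>15: drop()
r.move_to([.3,.4,.35],down(YAW))
for n in("top","side"):
    d=pic(n,n+"11.png"); np.savez(n+"11.npz",**d)
print(pebbles(dict(np.load("top11.npz"))))
im=cv2.cvtColor(np.load("top11.npz")["pixels"],cv2.COLOR_RGB2BGR)
cv2.imwrite("pics/m11.png",cv2.resize(im[125:225,190:390],None,fx=4,fy=4,interpolation=cv2.INTER_CUBIC))
print(r.current_t())
E
```

```text
down [ 0.7 -0.3 -1. ]
grip 21.4 [-0.7  0.9  2.7]
lifted 21.8
over drum 21.5
in 21.4 [-0.7 -0.1  0.1]
[]
126.8917
```

View pics/m11.png

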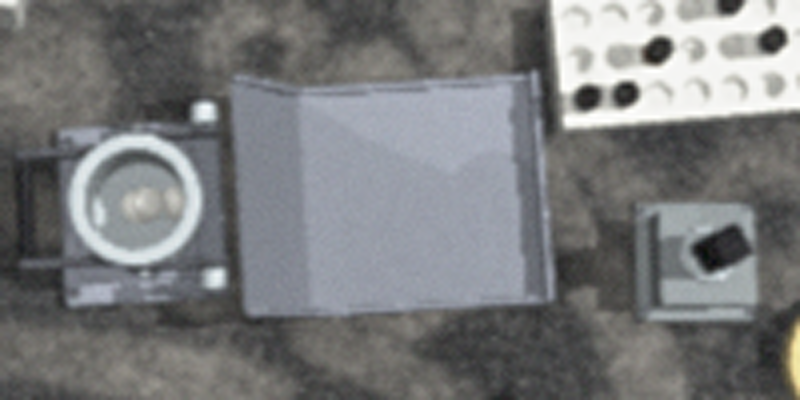

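View pics/side11.png

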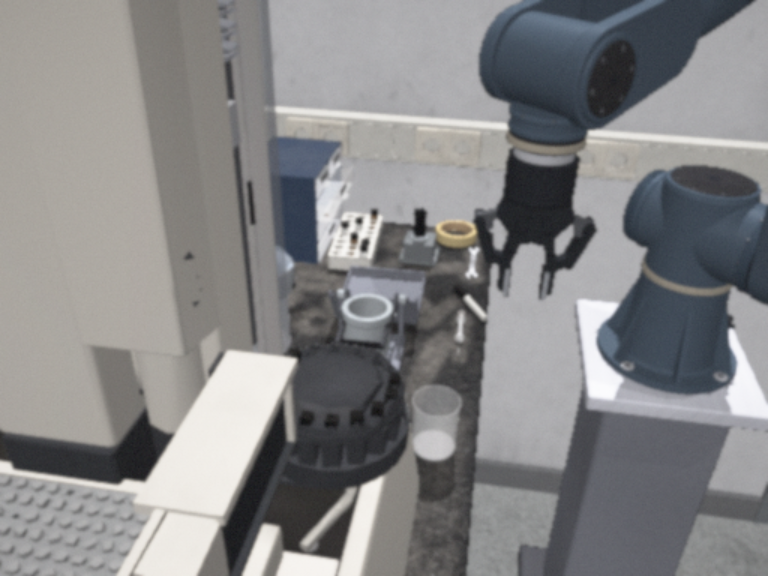

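```bash
python3 - <<'E'
from h import *
d=dict(np.load("top11.npz")); W=world(d)
a=W[125+46:125+56,190+28:190+48,2]; print("bore max z",np.nanpercentile(a,95).round(3))
b=W[165:215,335:395].reshape(-1,3); m=b[:,2]>.105; print("tool top",np.median(b[m],0).round(4))
d2=optics.get_image("top"); x=np.abs(d2["pixels"].astype(int)-d["pixels"].astype(int))[160:190,212:240]; print("diff",x.max())
print("bottle/other diff", np.abs(d2["pixels"].astype(int)-np.load("top0.npz")["pixels"].astype(int))[110:150,125:160].mean(), np.abs(d2["pixels"].astype(int)-np.load("top0.npz")["pixels"].astype(int))[220:255,275:320].mean())
r.hand_in(); print(r.current_t())
E
```

```text
bore max z 0.105
tool top [ 0.499  -0.2746  0.1154]
diff 14
bottle/other diff 2.5821428571428573 4.081058201058201
the job is handed in; nothing more can be done
the job is handed in; nothing more can be done
```

I finished the whole job and handed it in at about 127 s of the 210 s allowed. `hand_in` reports no verdict, so I don't know how it was judged.

- **Drum:** I tipped it to about 2.4 rad by its handle and swung it back. I pressed the rod down until the force rose, as it would on the hard stop. All three pebbles then lay in the pan and the drum was empty.
- **Deburring:** I started at the handle side and went once round clockwise to 370°. The force readings showed the blade pressing at every point checked, with 2.3–3.7 N axially and an inward radial component all round.
- **Tool:** It is back in its stand. The top of its handle measured 0.115 m, against 0.116 m expected when seated.
- **Pebbles:** The camera showed one pebble shifted about 9 mm against its neighbour while the arm was elsewhere. Two of the three pressed drags failed because the fingertips slipped; I pushed those two pebbles clear of the pan walls instead, then put all three in the drum.

In the last pictures the pan was empty. The pebbles showed inside the upright drum, and nothing moved there between two frames. The bottle and marker showed no visible change.

Two things are not fully confirmed:
- **Pebble count in the drum:** the pebbles lie partly on top of one another, so I could not count all three separately there. The count rests on three successful grips and drops.
- **Pebble height:** my depth check of the bore gave 0.105 m, which is the rim height. The measured area may have caught the rim, so it does not show how high the pebbles lie.

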